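# Fit a filter cartridge in the milk analyser's dock

### The arm

A 7-joint arm with a two-finger parallel gripper is mounted at the origin on the work surface. World frame = base frame: x ahead of the robot, y to its left, z up, the work surface at z = 0. Lengths are in m, angles in degrees, forces in N, time in s.
With the tool pointing down it reaches from about 0.425 to 0.925 m from the base axis. Payload 6.8 kg.
Tool frame: the origin (TCP) lies at the very end of the fingers, on their centre line; the grasp point (between the pads) lies arm.tcp_to_grasp behind it (arm.tcp_to_grasp is the distance from the TCP to the grasp point, in m); z points along the fingers, y is the direction in which the jaws open and shut (so a half turn about z gives the same grasp; the last joint's range is limited). The gripper opens to 88 mm and grips with 3 to 60 N. Pads are 20 mm wide; open, the fingers measure 115 mm over their backs; the gripper's body (75 mm by 178 mm) begins 61 mm behind the grasp point.
Start: joints at [-73.86, 27.33, 1.283, 89.118, -0.659, 63.558, -4.761], TCP at [0.256, 0.624, 0.223] pointing down, gripper open.
Joint ranges: [-169.35, 169.35], [-19.33, 120.38], [-80.79, 83.38], [13.8, 139.57], [-78.32, 258.32], [9.67, 109.79], [-169.56, 169.56]. Speed limits (degrees/s): [136.94, 136.94, 180, 180, 180, 180, 180].

### API

Orientations are given as a 3x3 rotation matrix whose columns are the frame's x, y, z axes.
In Python, from station import arm, vision, ticket, look_for gives the robot as it stands.
- The arm moves only by the shell command python3 -m handwheel 'ROWS' [OPENING] [FORCE]. ROWS is JSON, a list of rows, each a list of 2 entries, a list of its own where there are three numbers: the shift along the world's x, y, z in cm, then the turn, a rotation vector about the world's x, y, z in rad. In form: [[[dx, dy, dz], [ax, ay, az]], ...]. A call has exactly 5 rows; each row is the pose to reach, as a shift and turn from the pose commanded when the call began; what a row does not reach only later rows make up. A row lasts 1/8 s, in which the tool goes at most 62.5 mm and 10.7 degrees, less where a joint would pass 70% of its speed; a pose out of reach is approached as far as the arm can. A call with a gripper value outside its range is refused whole. OPENING is the finger opening in cm, from 0 to 8.78, set as the call begins (- or left out, the last holds). The fingers move at their own pace and stop on an object; FORCE is the grip in N (left out, the last holds). Time passes only in rows, so rows that repeat a pose let the fingers close, or fill a call up. It gives the time, the measured TCP pose, the force and the opening at its end, in the units of the state.
- arm.get_state(): the state, without advancing time (a new reading comes with each control period).
- vision.camera(name): name is "side" or "top" or "wrist"; returns (picture, depth): 480x640x3 uint8, blue, green, red; 480x640 float32, m along the optical axis (not along the pixel's ray), 0 where there is no reading.
- vision.camera_model(name): a dict with "intrinsics" (3x3 intrinsics, pixels), "extrinsics" (4x4, takes a point from camera to world coordinates); the wrist camera has in their place "mount" (4x4, takes a point from camera to tool coordinates, whose origin is the TCP and whose axes are the flange's). Camera axes: x right, y down, z forward; pixel columns grow to the right and rows downward; lengths in m; the calibration is good to about 2 mm. The wrist camera is an equidistant fisheye: a pixel r from the principal point sees the ray r / f radians off the axis. A picture is of the moment at which its call begins: read the wrist's pose just before it. camera_model takes no time and is no camera call.
- ticket.finish_job(): hands the job in, once; it reports no verdict.
Trained networks look in the newest picture that a camera, given by its name, has taken for a name from the list of things; names that differ only in an ending like _2 or _b are one class to them, and where a whole thing is asked for, a point or a joint stands for the part that bears it (a point fixed in the world has none). Each returns a list of dicts, best first, with "conf" (0 to 1); they miss things now and then, are a little off and sometimes report something else, mostly with a low value. They report only what shows in the picture. A call takes as long as a camera call. They do not tell look-alikes from the thing itself.
- look_for(camera, thing): "rect" ([centre column, centre row, width, height] in pixels, round what is visible of it).
The state is a dict: "clock": time; "joint_positions": joint angles; "qvel": joint speeds; "joint_efforts": joint torques, N m; "tool_pos": TCP position; "orientation": TCP orientation; "ft_force": force on the tool from outside, world axes, zero at the start; "torque": the same for the moment, N m; "finger_gap": finger opening in m.
Only numpy, scipy, OpenCV 4.12 (cv2) and the standard library are available. Lean on these libraries where they do the work, as an engineer would, in place of code of your own. Each camera call takes 0.05 s, during which the arm holds its last target.

### The job

Stand the ribbed filter cartridge upright in the round cradle of the dock, then swing the dock's hinged clamp all the way down onto it, so that the cartridge is pressed fully home and stays clamped.

Things in the scene. Friction and masses are not known exactly. Their poses are not given: they have to be found in the camera images.
- cartridge_center (a point): Centre, 35 mm above the underside, of the loose upright filter cartridge: white round drum with thin grey ribs, no cap, 44 mm diameter, 70 mm tall; lowest 7 mm taper to 34 mm, top 8 mm is a 34 mm neck; 0.08 to 0.15 kg. Yaw is free. Grip the 44 mm body here or slightly higher. Near it (centres 95 mm apart or more) stand two slimmer capped vials and a wider jar.
- cradle (a point): Centre of the fixed cradle's rim, 40 mm above the bench: metal ring, 60 mm inside, 76 outside. Black spring seat 10 mm below the rim holds the cartridge up (its centre 25 mm above this point; 14 when clamped home). z up, x along the hinge axis; the hinge is 85 mm along -y and 49 mm up, between posts (near face y = -70 mm, top 64 mm above rim). Base plate 12 mm thick, y -140 to 60, x +-65 mm.
- clamp (a joint): Clamp angle a, rad: 0 closed at its stop (arm level over the cradle), 1.57 upright, 1.95 leaning fully back. Starts open, 1.65 to 1.85, its bar about 0.23 m above the bench. Stiff hinge: it stays where left, also when closed on the cartridge. About 3 N at the cross bar swings it, 6 N drives the cartridge home; the pad meets the cartridge at about 0.13.
- clamp_bar (a point): Centre of the black round cross bar (16 mm thick, 76 long, along the hinge axis) at the free end of the clamp's flat metal arm (24 mm wide). Push it from behind, then from above. From the hinge, in cradle axes: y = 135 cos a - 23 sin a, z = 135 sin a + 23 cos a mm. Closed: 50 mm to +y of the cradle's centre, 72 mm above its rim. Axes turn with the clamp, equal to the cradle's at a = 0.
Mind the look-alikes: they are no part of the job. What is shaped like the part that bears cartridge_center but pink or purple is not meant.

How it is judged:
By the outcome, as a careful person would: the job done as asked, in the order asked, and still so for the second after the job is handed in, with the robot touching nothing.
It also fails if it takes over 50 s, if anything falls off the work surface, if the arm or the gripper's body presses on something with over 40 N, if the wrist force passes 120 N, or if a joint passes its speed limit or range.

## Working session

There is one attempt and no reset: what is moved stays moved. The work goes in short steps, Python scripts to look and compute and a shell command to move; the robot and the scene stay as the last step left them, time stands still between calls to the robot, and variables do not carry over. Pictures are saved under pics/ and viewed, and the job is handed in when it is done.

```bash
ls; mkdir -p pics
python3 - <<'E'
from station import arm, vision, ticket, look_for
import cv2,numpy as np
print(arm.tcp_to_grasp); s=arm.get_state(); print(s['clock'],s['tool_pos'],s['orientation'],s['ft_force'],s['finger_gap'])
for c in ['side','top']:
    p,d=vision.camera(c); cv2.imwrite(f'pics/{c}0.png',p); np.save(f'{c}0.npy',d)
    m=vision.camera_model(c); print(c,np.round(m['intrinsics'],1).tolist(),np.round(m['extrinsics'],4).tolist())
    for t in ['cartridge_center','clamp','clamp_bar']:
        print(t,[(np.round(r['rect']).tolist(),round(r['conf'],2)) for r in look_for(c,t)])
E
```

```text
pics
0.0187
0.0 [0.2563134  0.62381544 0.22170895] [[-9.24985977e-01  3.80000882e-01 -5.22054999e-04]
 [ 3.80001210e-01  9.24984479e-01 -1.67156614e-03]
 [-1.52303836e-04 -1.74455677e-03 -9.99998467e-01]] [-0.06886681  0.54939994 -0.15057531] 0.08768801604570266
side [[466.9, 0.0, 326.4], [0.0, 466.9, 243.8], [0.0, 0.0, 1.0]] [[0.933, -0.1781, 0.3128, 0.2271], [-0.3599, -0.447, 0.8189, -0.6349], [-0.006, -0.8766, -0.4812, 0.4893], [0.0, 0.0, 0.0, 1.0]]
cartridge_center [([303.0, 272.0, 26.0, 41.0], 0.96), ([303.0, 243.0, 26.0, 27.0], 0.69), ([252.0, 261.0, 25.0, 45.0], 0.65), ([342.0, 261.0, 27.0, 38.0], 0.61)]
clamp [([408.0, 329.0, 75.0, 89.0], 0.84)]
clamp_bar [([408.0, 328.0, 73.0, 90.0], 0.81)]
top [[488.6, 0.0, 326.2], [0.0, 488.6, 237.7], [0.0, 0.0, 1.0]] [[-0.0248, -0.997, 0.0729, 0.448], [-0.9996, 0.0259, 0.0143, 0.0157], [-0.0161, -0.0725, -0.9972, 0.7983], [0.0, 0.0, 0.0, 1.0]]
cartridge_center [([309.0, 226.0, 32.0, 32.0], 0.93), ([312.0, 276.0, 31.0, 31.0], 0.84), ([261.0, 330.0, 31.0, 29.0], 0.73), ([257.0, 265.0, 32.0, 33.0], 0.62)]
clamp [([560.0, 272.0, 105.0, 59.0], 0.75)]
clamp_bar [([560.0, 271.0, 105.0, 60.0], 0.63)]
```

View pics/side0.png

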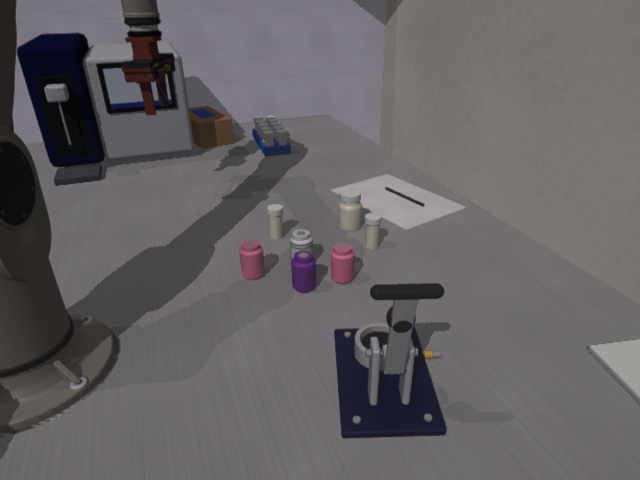

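View pics/top0.png

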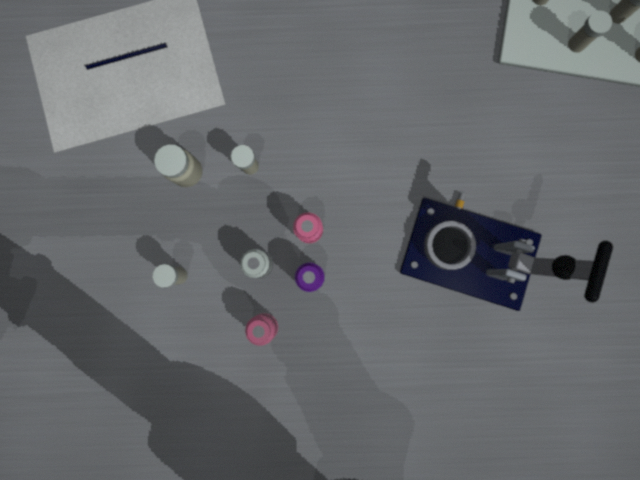

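Run:
```python
import cv2,numpy as np
a=cv2.imread('pics/side0.png')[200:310,220:380]; b=cv2.imread('pics/top0.png')[200:360,230:350]
cv2.imwrite('pics/c1.png',np.hstack([cv2.resize(a,(480,330)),cv2.resize(b[:, :],(248,330))]))
```

```text
(no output)
```

View pics/c1.png

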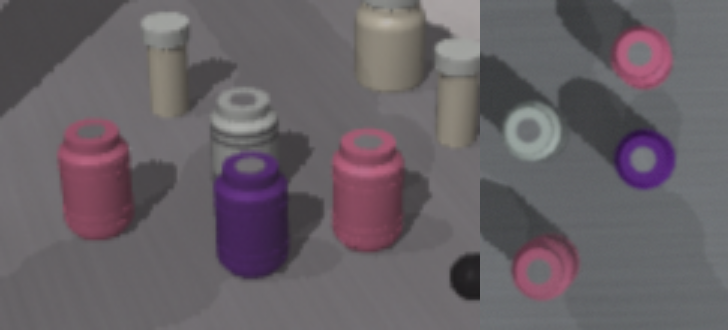

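The white ribbed drum is at top (255,264) and side (301,245). The other candidates in the top view:
- Pink look-alikes at (309,228) and (261,330).
- A purple look-alike at (310,278).
- Capped vials at (243,157) and (168,276).
- The jar at (175,162).

The crop shows a white drum with grey ribs and no cap, so that is my choice. Next I'll measure positions.

```bash
cat > h.py <<'E'
import cv2,numpy as np
from station import arm, vision, ticket, look_for
def cloud(cam,d):
    m=vision.camera_model(cam);K=m['intrinsics'];T=np.array(m['extrinsics'])
    v,u=np.mgrid[0:480,0:640]; K=np.array(K)
    P=np.stack([(u-K[0,2])/K[0,0]*d,(v-K[1,2])/K[1,1]*d,d],-1)
    W=P@T[:3,:3].T+T[:3,3]; W[d<=0]=np.nan
    return W
E
python3 - <<'E'
from h import *
from scipy.optimize import least_squares
d=np.load('top0.npy');W=cloud('top',d)
def circ(P):
    f=lambda p:np.hypot(P[:,0]-p[0],P[:,1]-p[1])-p[2]
    c=P[:,:2].mean(0); r=least_squares(f,[*c,.02],loss='soft_l1',f_scale=.001); return r.x
for n,(u,v) in dict(white=(255,264),purple=(310,278),p1=(309,228),p2=(261,330),v1=(243,157),v2=(165,276),jar=(173,160)).items():
    w=W[v-18:v+19,u-18:u+19].reshape(-1,3); w=w[w[:,2]>.01]; z=np.nanpercentile(w[:,2],95)
    t=w[w[:,2]>z-.004]
    print(n,'z',z.round(4),'topmean',t.mean(0).round(4),((t.max(0)+t.min(0))/2).round(4),(t.max(0)-t.min(0)).round(4))
    t=w[(w[:,2]>.052)&(w[:,2]<.064)]
    if len(t): print('   sh', ((t.max(0)+t.min(0))/2).round(4),(t.max(0)-t.min(0)).round(4),circ(t).round(4))
w=W[215:275,420:482].reshape(-1,3); t=w[(w[:,2]>.034)&(w[:,2]<.046)]
print('ring',len(t),t[:,2].mean(),((t.max(0)+t.min(0))/2).round(4),(t.max(0)-t.min(0)).round(4),circ(t).round(4))
img=cv2.imread('pics/top0.png')
# base plate corners
w=W.reshape(-1,3); m=((W[...,2]>.007)&(W[...,2]<.017)).astype(np.uint8); m[:, :395]=0;m[:,550:]=0;m[:190]=0;m[320:]=0
pts=W[m>0][:,:2].astype(np.float32); r=cv2.minAreaRect(pts); print('plate',r,cv2.boxPoints(r).round(4).tolist())
# bar
m=(W[...,2]>.21)&(W[...,2]<.26); m[:, :540]=False
vv,uu=np.where(m);print('bar px',uu.min(),uu.max(),vv.min(),vv.max())
p=W[m];print('bar',p.mean(0),p.max(0),p.min(0)); q=cv2.minAreaRect(p[:,:2].astype(np.float32));print(q)
E
```

```text
white z 0.0717 topmean [0.4667 0.1357 0.0701] [0.4663 0.1356 0.0705] [0.0329 0.0318 0.0054]
   sh [0.4665 0.1357 0.0583] [0.0429 0.0436 0.0102] [0.4666 0.1361 0.0199]
purple z 0.0715 topmean [0.4439 0.0533 0.0699] [0.4434 0.0531 0.0701] [0.0327 0.0327 0.0053]
   sh [0.444  0.0532 0.0584] [0.0439 0.0441 0.0107] [0.4438 0.0536 0.0198]
p1 z 0.0715 topmean [0.5204 0.0542 0.0699] [0.5203 0.0544 0.0706] [0.0319 0.0331 0.006 ]
   sh [0.5202 0.0543 0.0585] [0.0444 0.0441 0.0103] [0.5206 0.0543 0.0199]
p2 z 0.0715 topmean [0.3656 0.1296 0.07  ] [0.3658 0.1302 0.0709] [0.0325 0.033  0.0067]
   sh [0.3655 0.1302 0.0581] [0.0446 0.0446 0.0112] [0.3654 0.1299 0.02  ]
v1 z 0.0734 topmean [0.6288 0.1499 0.0717] [0.6286 0.1505 0.0725] [0.0341 0.0336 0.0061]
   sh [0.6226 0.1463 0.061 ] [0.0206 0.0259 0.0058] [0.6289 0.1498 0.0169]
v2 z 0.0736 topmean [0.4513 0.2689 0.0719] [0.4517 0.2688 0.0724] [0.0329 0.0345 0.0058]
   sh [0.4515 0.2593 0.0602] [0.0332 0.0144 0.0066] [0.4512 0.27   0.0176]
jar z 0.0866 topmean [0.6224 0.255  0.0849] [0.6226 0.2551 0.0855] [0.047  0.0465 0.0057]
   sh [0.6236 0.2526 0.058 ] [0.0484 0.0434 0.012 ] [0.6237 0.2566 0.0247]
ring 740 0.039193262495750295 [ 0.4881 -0.1669  0.0384] [0.0736 0.075  0.0087] [ 0.4878 -0.1665  0.0339]
plate ((0.4866006374359131, -0.20893451571464539), (0.2002972662448883, 0.15508945286273956), 70.72171020507812) [[0.38029998540878296, -0.27790001034736633], [0.5267000198364258, -0.32910001277923584], [0.5928999781608582, -0.14000000059604645], [0.4465000033378601, -0.08879999816417694]]
bar px 584 612 240 301
bar [ 0.44307779 -0.29305613  0.22102479] [ 0.47928247 -0.2777814   0.22635711] [ 0.40803119 -0.31149054  0.2106252 ]
((0.44317471981048584, -0.2950817048549652), (0.01589721441268921, 0.07495433837175369), 70.50910949707031)
```

Run:
```python
import cv2
a=cv2.imread('pics/side0.png')[270:440,320:460]; b=cv2.imread('pics/top0.png')[185:320,390:630]
cv2.imwrite('pics/c2.png',cv2.resize(a,(490,595)));cv2.imwrite('pics/c3.png',cv2.resize(b,(720,405)))
```

```text
(no output)
```

View pics/c2.png

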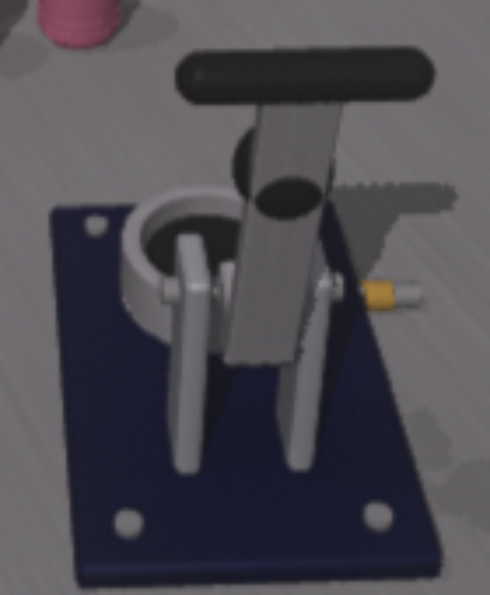

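View pics/c3.png

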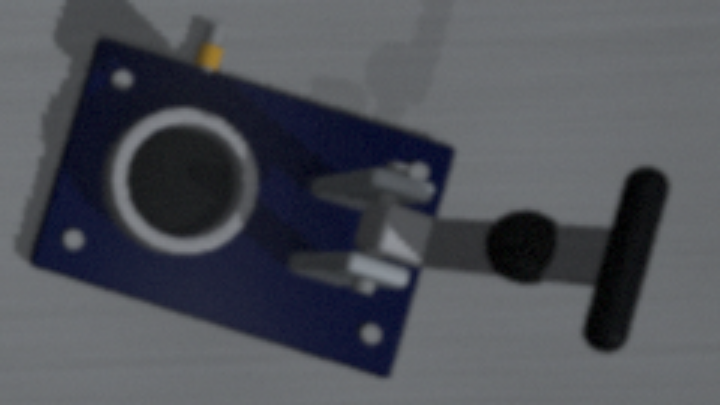

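```bash
python3 -m handwheel '[[[2.1,-4.9,-0.5],[0,0,-0.152]],[[4.2,-9.8,-1.0],[0,0,-0.304]],[[6.3,-14.6,-1.5],[0,0,-0.456]],[[8.4,-19.5,-2.0],[0,0,-0.608]],[[10.5,-24.4,-2.5],[0,0,-0.760]]]' && python3 -m handwheel '[[[2.1,-4.9,-1],[0,0,-0.152]],[[4.2,-9.8,-2.0],[0,0,-0.304]],[[6.3,-14.6,-3],[0,0,-0.456]],[[8.4,-19.5,-4.0],[0,0,-0.608]],[[10.5,-24.4,-4.5],[0,0,-0.760]]]' && python3 -m handwheel '[[[0,0,0],[0,0,0]],[[0,0,0],[0,0,0]],[[0,0,0],[0,0,0]],[[0,0,0],[0,0,0]],[[0,0,0],[0,0,0]]]'
python3 - <<'E'
from h import *
s=arm.get_state();p,d=vision.camera('wrist');cv2.imwrite('pics/w1.png',p)
print(s['clock'],s['tool_pos'],s['orientation'].round(3) if hasattr(s['orientation'],'round') else s['orientation'],s['joint_positions'])
print(look_for('wrist','cartridge_center'))
m=vision.camera_model('wrist');print(m)
E
```

```text
clock: 1.02
tool_pos: [0.3621, 0.3788, 0.1978]
orientation: [[-0.404, 0.915, 0.0], [0.915, 0.404, 0.001], [0.0, 0.001, -1.0]]
ft_force: [1.2, -1.0, 0.3]
finger_gap: 0.0878
clock: 1.65
tool_pos: [0.4669, 0.1349, 0.1526]
orientation: [[0.337, 0.942, 0.0], [0.942, -0.337, 0.0], [0.0, 0.0, -1.0]]
ft_force: [0.4, 1.0, -0.4]
finger_gap: 0.0879
clock: 2.28
tool_pos: [0.4663, 0.137, 0.1527]
orientation: [[0.331, 0.944, 0.0], [0.944, -0.331, 0.0], [0.0, -0.0, -1.0]]
ft_force: [0.4, -0.1, -0.2]
finger_gap: 0.0878
2.275 [0.46633791 0.13704016 0.15271125] [[ 0.331  0.944  0.   ]
 [ 0.944 -0.331  0.   ]
 [ 0.    -0.    -1.   ]] [-47.30011064  15.61612858  27.83728413 119.9149483   -9.97187824
  46.62905884 -32.80468217]
[{'rect': [404.1, 297.4, 39.9, 72.9], 'conf': 0.94}, {'rect': [321.1, 228.4, 61.6, 68.2], 'conf': 0.89}, {'rect': [209.2, 267.6, 65.5, 58.9], 'conf': 0.8}, {'rect': [328.4, 314.4, 51.6, 51.7], 'conf': 0.64}]
{'intrinsics': array([[371.64829954,   0.        , 321.76967239],
       [  0.        , 371.64829954, 229.62819778],
       [  0.        ,   0.        ,   1.        ]]), 'mount': array([[-3.80595111e-04, -9.64295742e-01, -2.64827447e-01,
         7.26051556e-02],
       [ 9.99998912e-01, -7.44433303e-04,  1.27350534e-03,
         4.97629536e-04],
       [-1.42518215e-03, -2.64826674e-01,  9.64294976e-01,
        -1.62626686e-01],
       [ 0.00000000e+00,  0.00000000e+00,  0.00000000e+00,
         1.00000000e+00]])}
```

View pics/w1.png

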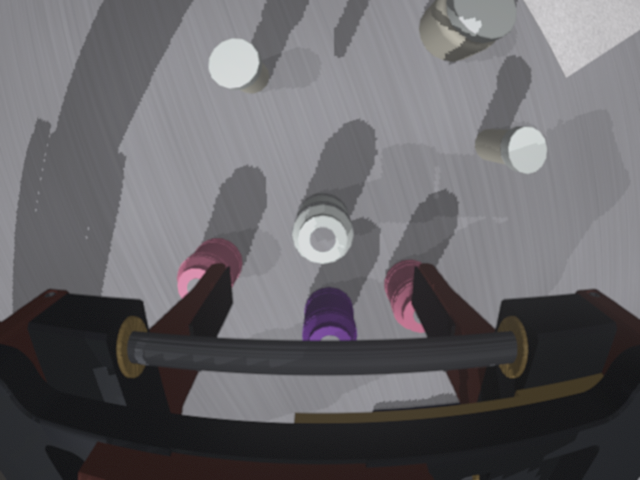

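The wrist view shows the white cartridge's neck centre at about (323,239), centred between the jaws. The purple one is at (330,315) and the pinks are at (210,268) and (404,297). I'll cross-check the position from the wrist camera.

Run:
```python
from h import *
s=arm.get_state();m=vision.camera_model('wrist');K=m['intrinsics'];M=m['mount']
R=np.array(s['orientation']);t=np.array(s['tool_pos'])
def ray(u,v):
    x,y=u-K[0,2],v-K[1,2];r=np.hypot(x,y);th=r/K[0,0]
    c=np.array([x/r*np.sin(th),y/r*np.sin(th),np.cos(th)])
    return R@(M[:3,:3]@c), R@M[:3,3]+t
p=cv2.imread('pics/w1.png')
for u,v,z in [(323,239,.07),(323,239,.062)]:
    d,o=ray(u,v);k=(z-o[2])/d[2];print((o+k*d).round(4))
```

```text
[0.4675 0.1348 0.07  ]
[0.4667 0.1325 0.062 ]
```

```bash
python3 -m handwheel '[[[0.05,-0.13,-3.5],[0,0,0]],[[0.05,-0.13,-7],[0,0,0]],[[0.05,-0.13,-10],[0,0,0]],[[0.05,-0.13,-12],[0,0,0]],[[0.05,-0.13,-13],[0,0,0]]]' && python3 -m handwheel '[[[0,0,0],[0,0,0]],[[0,0,0],[0,0,0]],[[0,0,0],[0,0,0]],[[0,0,0],[0,0,0]],[[0,0,0],[0,0,0]]]' 3.5 20 && python3 -m handwheel '[[[0,0,0],[0,0,0]],[[0,0,0],[0,0,0]],[[0,0,0],[0,0,0]],[[0,0,0],[0,0,0]],[[0,0,0],[0,0,0]]]'
```

```text
clock: 3.0
tool_pos: [0.4665, 0.1349, 0.0217]
orientation: [[0.332, 0.943, -0.001], [0.943, -0.332, -0.001], [-0.001, -0.001, -1.0]]
ft_force: [0.5, 0.4, -0.9]
finger_gap: 0.0877
clock: 3.62
tool_pos: [0.4671, 0.1353, 0.0229]
orientation: [[0.332, 0.943, 0.0], [0.943, -0.332, 0.0], [0.0, 0.0, -1.0]]
ft_force: [-0.9, 1.0, 3.8]
finger_gap: 0.0434
clock: 4.25
tool_pos: [0.4671, 0.1353, 0.0229]
orientation: [[0.333, 0.943, 0.0], [0.943, -0.333, 0.0], [0.0, -0.0, -1.0]]
ft_force: [-2.0, -0.6, 6.7]
finger_gap: 0.0444
```

```bash
python3 -m handwheel '[[[0,0,2],[0,0,0]],[[0,0,5],[0,0,0]],[[0,0,8],[0,0,0]],[[0,0,10.5],[0,0,0]],[[0.2,-2,12],[0,0,0]]]' && python3 -m handwheel '[[[0.4,-5.6,0],[0,0,0]],[[0.8,-11.2,0],[0,0,0]],[[1.2,-17,0],[0,0,0]],[[1.6,-22.5,0],[0,0,0]],[[1.9,-28.1,0],[0,0,0]]]' && python3 -m handwheel '[[[0,0,0],[0,0,0]],[[0,0,0],[0,0,0]],[[0,0,0],[0,0,0]],[[0,0,0],[0,0,0]],[[0,0,0],[0,0,0]]]'
python3 - <<'E'
from h import *
s=arm.get_state();print(s['tool_pos'],s['ft_force'],s['joint_positions'])
a,_=vision.camera('side');b,_=vision.camera('top')
cv2.imwrite('pics/m1.png',np.vstack([cv2.resize(a[150:400,240:500],(624,600))]));cv2.imwrite('pics/m2.png',b)
E
```

```text
clock: 4.88
tool_pos: [0.4692, 0.1157, 0.1435]
orientation: [[0.33, 0.944, 0.001], [0.944, -0.33, 0.001], [0.001, 0.001, -1.0]]
ft_force: [0.5, 0.9, -1.3]
finger_gap: 0.0438
clock: 5.5
tool_pos: [0.4868, -0.169, 0.1423]
orientation: [[0.333, 0.943, -0.001], [0.943, -0.333, -0.0], [-0.0, -0.001, -1.0]]
ft_force: [1.4, 0.9, -1.8]
finger_gap: 0.0439
clock: 6.12
tool_pos: [0.4881, -0.165, 0.1426]
orientation: [[0.331, 0.944, -0.0], [0.944, -0.331, 0.0], [0.0, -0.0, -1.0]]
ft_force: [0.3, -0.0, -1.0]
finger_gap: 0.0439
[ 0.48811894 -0.16504672  0.14264885] [ 0.26221748 -0.04930746 -1.04349677] [-15.44131016  20.29246448  33.4606976  116.98616233 -15.20076505
  46.89356618   7.54328696]
```

View pics/m1.png

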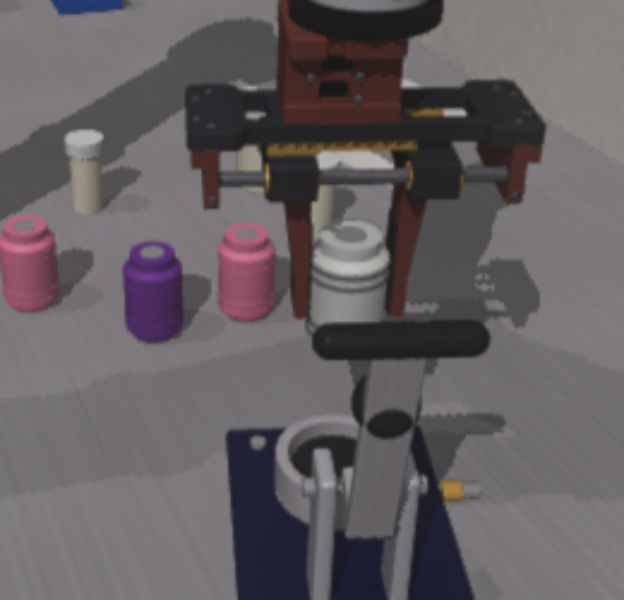

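View pics/m2.png

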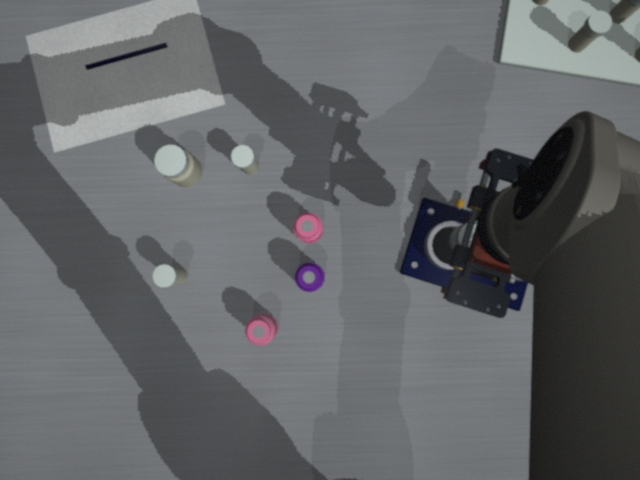

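Run:
```python
from h import *
a,d=vision.camera('side');W=cloud('side',d);cv2.imwrite('pics/m3.png',a)
P=W.reshape(-1,3);P=P[~np.isnan(P[:,0])]
for y0 in np.arange(-.45,-.1,.05):
    q=P[(P[:,1]>y0)&(P[:,1]<y0+.05)&(P[:,0]>.1)&(P[:,0]<.7)&(P[:,2]>.235)]
    print(y0.round(2),len(q),q.min(0).round(3) if len(q) else '',q.max(0).round(3) if len(q) else '')
```

```text
-0.45 0  
-0.4 0  
-0.35 0  
-0.3 0  
-0.25 6383 [ 0.448 -0.225  0.235] [ 0.569 -0.2    0.479]
-0.2 11861 [ 0.397 -0.2    0.235] [ 0.581 -0.15   0.479]
-0.15 574 [ 0.402 -0.15   0.235] [ 0.47  -0.108  0.44 ]
```

View pics/m3.png

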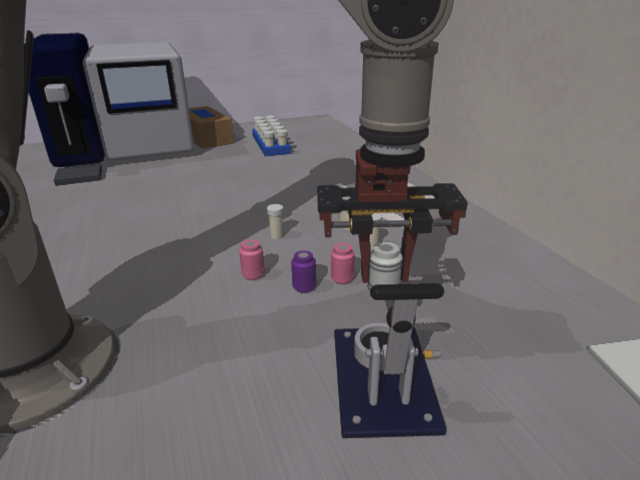

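```bash
python3 -m handwheel '[[[0,-0.15,-2.5],[0,0,0]],[[0,-0.15,-5],[0,0,0]],[[0,-0.15,-7],[0,0,0]],[[0,-0.15,-8.2],[0,0,0]],[[0,-0.15,-8.9],[0,0,0]]]' && python3 -m handwheel '[[[0,0,-0.1],[0,0,0]],[[0,0,-0.1],[0,0,0]],[[0,0,-0.1],[0,0,0]],[[0,0,-0.1],[0,0,0]],[[0,0,-0.1],[0,0,0]]]'
python3 - <<'E'
from h import *
s=arm.get_state();print(s['tool_pos'],s['ft_force'])
a,_=vision.camera('side');cv2.imwrite('pics/m4.png',cv2.resize(a[200:440,300:480],(450,600)))
a,_=vision.camera('wrist');cv2.imwrite('pics/m5.png',a)
E
```

```text
clock: 6.9
tool_pos: [0.488, -0.1674, 0.0533]
orientation: [[0.333, 0.943, -0.0], [0.943, -0.333, -0.0], [-0.0, -0.0, -1.0]]
ft_force: [0.8, -0.1, -0.6]
finger_gap: 0.044
clock: 7.52
tool_pos: [0.4883, -0.1675, 0.053]
orientation: [[0.333, 0.943, 0.001], [0.943, -0.333, -0.0], [0.0, 0.001, -1.0]]
ft_force: [1.5, -0.3, 0.7]
finger_gap: 0.0435
[ 0.48831985 -0.16746668  0.05295779] [ 1.46531621 -0.30837575  0.71162836]
```

View pics/m4.png

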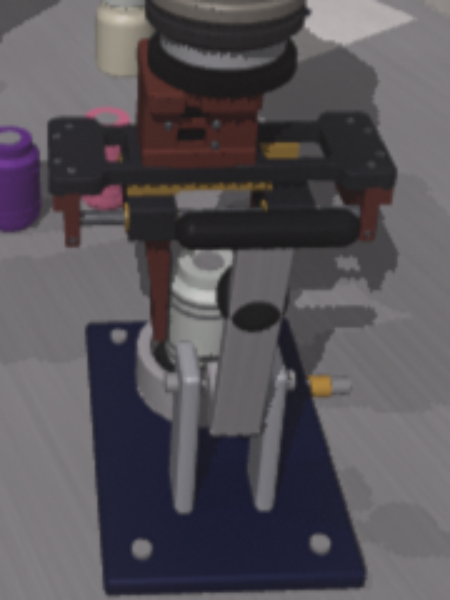

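View pics/m5.png

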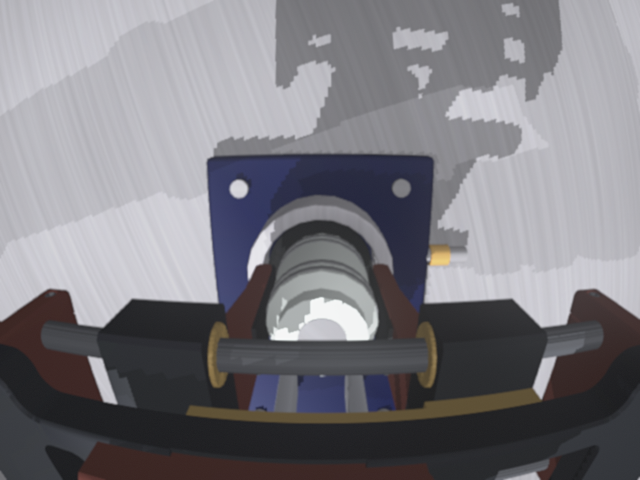

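The cartridge sits concentric inside the ring, around (322,270) in the wrist view, and the force has gone from -1 N to +0.7 N, so the seat is carrying it. I'll release and rise.

```bash
python3 -m handwheel '[[[0,0,0],[0,0,0]],[[0,0,0],[0,0,0]],[[0,0,0],[0,0,0]],[[0,0,0],[0,0,0]],[[0,0,0],[0,0,0]]]' 8 && python3 -m handwheel '[[[0,0,2.5],[0,0,0]],[[0,0,6],[0,0,0]],[[0,0,11],[0,0,0]],[[0,0,16],[0,0,0]],[[0,0,20],[0,0,0]]]' && python3 -m handwheel '[[[0,0,0],[0,0,0]],[[0,0,0],[0,0,0]],[[0,0,0],[0,0,0]],[[0,0,0],[0,0,0]],[[0,0,0],[0,0,0]]]' 0
python3 - <<'E'
from h import *
s=arm.get_state();print(s['tool_pos'],s['ft_force'])
a,d=vision.camera('side');cv2.imwrite('pics/m6.png',cv2.resize(a[150:440,300:480],(372,600)))
a,_=vision.camera('wrist');cv2.imwrite('pics/m7.png',a)
E
```

```text
clock: 8.25
tool_pos: [0.488, -0.1674, 0.0526]
orientation: [[0.333, 0.943, -0.0], [0.943, -0.333, 0.0], [-0.0, -0.0, -1.0]]
ft_force: [0.3, 1.0, -1.0]
finger_gap: 0.08
clock: 8.88
tool_pos: [0.4881, -0.1676, 0.2547]
orientation: [[0.333, 0.943, 0.001], [0.943, -0.333, 0.0], [0.0, 0.001, -1.0]]
ft_force: [1.2, -0.4, -0.1]
finger_gap: 0.0802
clock: 9.5
tool_pos: [0.4878, -0.1674, 0.2521]
orientation: [[0.333, 0.943, -0.001], [0.943, -0.333, -0.0], [-0.001, -0.001, -1.0]]
ft_force: [0.6, -0.3, 0.1]
finger_gap: 0.0335
[ 0.48776324 -0.16741663  0.25211705] [ 0.57967874 -0.310109    0.10593051]
```

View pics/m6.png

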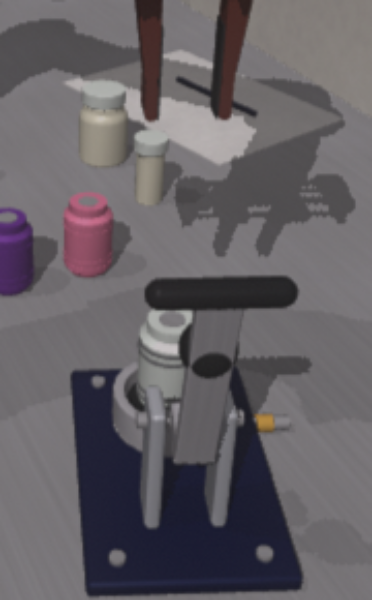

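View pics/m7.png

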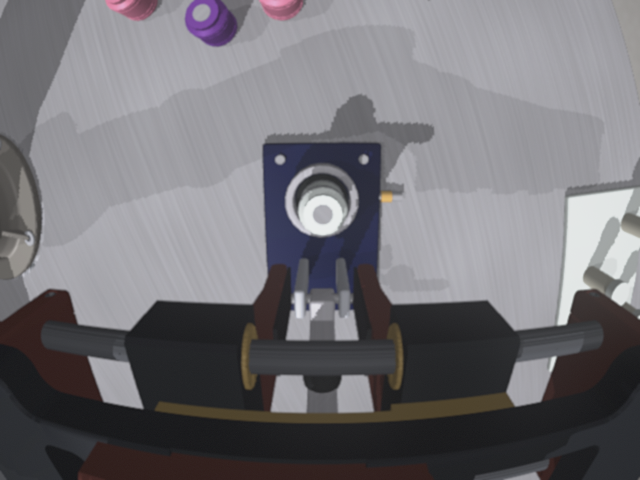

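```bash
python3 -m handwheel '[[[0,0,3.5],[0,0,0]],[[-1.0,-2.8,4.0],[0,0,0]],[[-2.8,-7.8,4],[0,0,0]],[[-4.5,-12.8,4],[0,0,0]],[[-5.8,-16.4,4],[0,0,0]]]' && python3 -m handwheel '[[[0,0,0],[0,0,0]],[[0,0,-3],[0,0,0]],[[0,0,-6],[0,0,0]],[[0,0,-8],[0,0,0]],[[0,0,-9],[0,0,0]]]'
python3 - <<'E'
from h import *
s=arm.get_state();print(s['clock'],s['tool_pos'],s['ft_force'],s['finger_gap'])
c=np.array([.488,-.1667]);Y=np.array([.332,.943]);X=np.array([.943,-.332])
q=np.array(s['tool_pos'][:2])-c;print('dock xy',q@X,q@Y)
for a in np.arange(1.8,-.05,-.1):
    y=(135*np.cos(a)-23*np.sin(a)-85)/1000;z=(135*np.sin(a)+23*np.cos(a)+89)/1000
    print(a.round(2),'y',round(y,4),'z',round(z,4),'w',(c+y*Y).round(4))
a,d=vision.camera('side');cv2.imwrite('pics/m8.png',cv2.resize(a[150:440,300:480],(372,600)))
W=cloud('side',d)
m=(W[...,2]>.195)&(W[...,2]<.235)&(W[...,0]>.35)&(W[...,0]<.55)&(W[...,1]<-.2)&(W[...,1]>-.4)
w=W[m];yy=(w[:,:2]-c)@Y;print(yy.min(),yy.max(),np.histogram(yy,12))
a,_=vision.camera('wrist');cv2.imwrite('pics/m9.png',a)
E
```

```text
clock: 10.22
tool_pos: [0.4288, -0.3336, 0.2929]
orientation: [[0.334, 0.943, 0.0], [0.943, -0.334, -0.0], [-0.0, 0.0, -1.0]]
ft_force: [0.7, 0.7, -0.1]
finger_gap: 0.0007
clock: 10.85
tool_pos: [0.4302, -0.33, 0.2015]
orientation: [[0.331, 0.944, -0.001], [0.944, -0.331, 0.001], [0.001, -0.002, -1.0]]
ft_force: [-0.0, -0.5, -0.3]
finger_gap: 0.0005
10.85 [ 0.43020921 -0.32996763  0.20149914] [-0.01772526 -0.47967311 -0.28811104] 0.00048253306132077707
dock xy -0.00029185658848387915 -0.17314792027428194
1.8 y -0.1381 z 0.2152 w [ 0.4422 -0.2969]
1.7 y -0.1252 z 0.2199 w [ 0.4464 -0.2848]
1.6 y -0.1119 z 0.2233 w [ 0.4508 -0.2723]
1.5 y -0.0984 z 0.2253 w [ 0.4553 -0.2595]
1.4 y -0.0847 z 0.2259 w [ 0.4599 -0.2466]
1.3 y -0.071 z 0.2252 w [ 0.4644 -0.2337]
1.2 y -0.0575 z 0.2232 w [ 0.4689 -0.2209]
1.1 y -0.0443 z 0.2197 w [ 0.4733 -0.2084]
1.0 y -0.0314 z 0.215 w [ 0.4776 -0.1963]
0.9 y -0.0191 z 0.209 w [ 0.4817 -0.1847]
0.8 y -0.0074 z 0.2019 w [ 0.4855 -0.1737]
0.7 y 0.0034 z 0.1936 w [ 0.4891 -0.1635]
0.6 y 0.0134 z 0.1842 w [ 0.4925 -0.154 ]
0.5 y 0.0224 z 0.1739 w [ 0.4955 -0.1455]
0.4 y 0.0304 z 0.1628 w [ 0.4981 -0.138 ]
0.3 y 0.0372 z 0.1509 w [ 0.5003 -0.1316]
0.2 y 0.0427 z 0.1384 w [ 0.5022 -0.1264]
0.1 y 0.047 z 0.1254 w [ 0.5036 -0.1224]
-0.0 y 0.05 z 0.112 w [ 0.5046 -0.1195]
-0.18501781811575138 -0.13004068820444212 (array([538,  37,  27,  21,  22,   8,   0,   0, 181, 355, 173,  31]), array([-0.18501782, -0.18043639, -0.17585496, -0.17127354, -0.16669211,
       -0.16211068, -0.15752925, -0.15294783, -0.1483664 , -0.14378497,
       -0.13920354, -0.13462212, -0.13004069]))
```

View pics/m8.png

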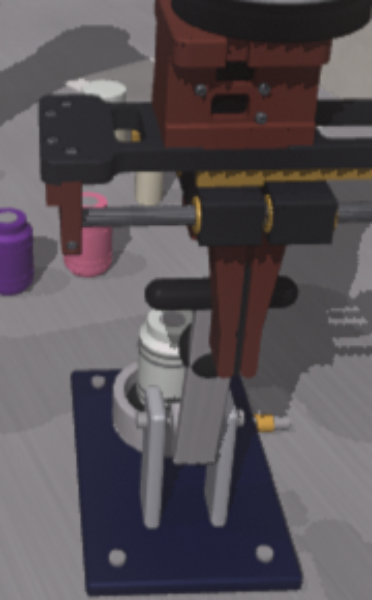

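View pics/m9.png

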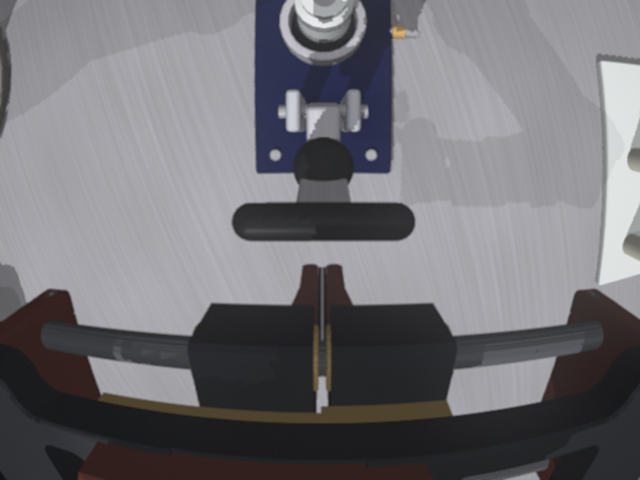

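```bash
python3 -m handwheel '[[[0.4,1.13,0],[0,0,0]],[[0.8,2.26,0],[0,0,0]],[[1.2,3.4,0.2],[0,0,0]],[[1.6,4.53,0.3],[0,0,0]],[[2.0,5.66,0.4],[0,0,0]]]' && python3 -m handwheel '[[[0.4,1.13,0.1],[0,0,0]],[[0.8,2.26,0.2],[0,0,0]],[[1.2,3.4,0.3],[0,0,0]],[[1.6,4.53,0.4],[0,0,0]],[[2.1,5.95,0.5],[0,0,0]]]'
python3 - <<'E'
from h import *
s=arm.get_state();print(s['clock'],s['tool_pos'],s['ft_force'],s['finger_gap'])
a,d=vision.camera('side');cv2.imwrite('pics/n1.png',cv2.resize(a[150:440,300:480],(372,600)))
a,_=vision.camera('wrist');cv2.imwrite('pics/n2.png',a)
E
```

```text
clock: 11.58
tool_pos: [0.4505, -0.2741, 0.2071]
orientation: [[0.332, 0.943, 0.001], [0.943, -0.332, -0.0], [0.0, 0.001, -1.0]]
ft_force: [-0.6, -3.0, 2.9]
finger_gap: 0.0002
clock: 12.2
tool_pos: [0.4709, -0.2146, 0.2116]
orientation: [[0.333, 0.943, -0.001], [0.943, -0.333, 0.0], [-0.0, -0.001, -1.0]]
ft_force: [-1.1, -4.4, -3.8]
finger_gap: 0.0005
12.2 [ 0.47091424 -0.21457423  0.2115799 ] [-1.13499238 -4.41119062 -3.81380546] 0.0005248308685521846
```

View pics/n1.png

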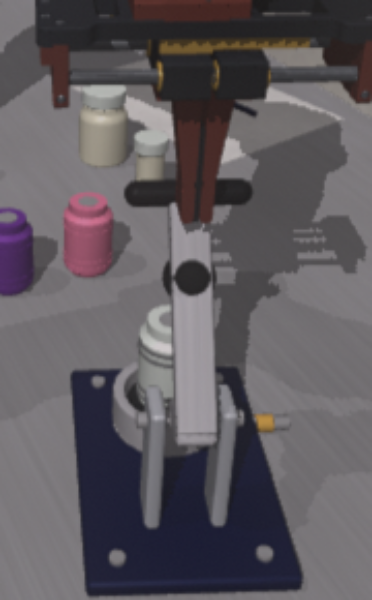

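View pics/n2.png

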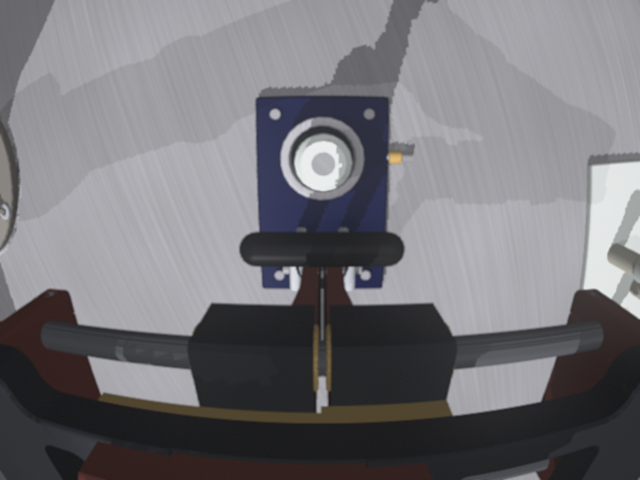

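The clamp is at a ≈ 1.0 with the fingers behind the bar (wrist (322,248)). Next I'll go over the bar and press it from above.

```bash
python3 -m handwheel '[[[-0.2,-0.5,0.5],[0,0,0]],[[-0.2,-0.5,3.0],[0,0,0]],[[0.1,0.4,3.8],[0,0,0]],[[0.5,1.5,3.2],[0,0,0]],[[0.53,1.5,2.4],[0,0,0]]]' && python3 -m handwheel '[[[0.43,1.23,-1.8],[0,0,0]],[[0.83,2.36,-2.5],[0,0,0]],[[1.16,3.3,-3.3],[0,0,0]],[[1.5,4.24,-4.3],[0,0,0]],[[1.8,5.1,-5.3],[0,0,0]]]'
python3 - <<'E'
from h import *
s=arm.get_state();print(s['clock'],s['tool_pos'],s['ft_force'],s['finger_gap'])
c=np.array([.488,-.1667]);Y=np.array([.332,.943]);print((np.array(s['tool_pos'][:2])-c)@Y)
a,d=vision.camera('side');cv2.imwrite('pics/n3.png',cv2.resize(a[150:440,300:480],(372,600)))
a,_=vision.camera('wrist');cv2.imwrite('pics/n4.png',a)
E
```

```text
clock: 12.92
tool_pos: [0.4765, -0.1985, 0.2344]
orientation: [[0.33, 0.944, -0.001], [0.944, -0.33, 0.001], [0.001, -0.001, -1.0]]
ft_force: [0.7, -0.5, -0.5]
finger_gap: 0.0006
clock: 13.55
tool_pos: [0.4964, -0.1455, 0.1827]
orientation: [[0.329, 0.944, 0.002], [0.944, -0.329, 0.004], [0.005, 0.001, -1.0]]
ft_force: [1.5, 7.2, 8.7]
finger_gap: 0.0003
13.55 [ 0.4964437  -0.14547394  0.18273966] [1.47385163 7.24461963 8.71878322] 0.0003009586114043699
0.022819487237119913
```

View pics/n3.png

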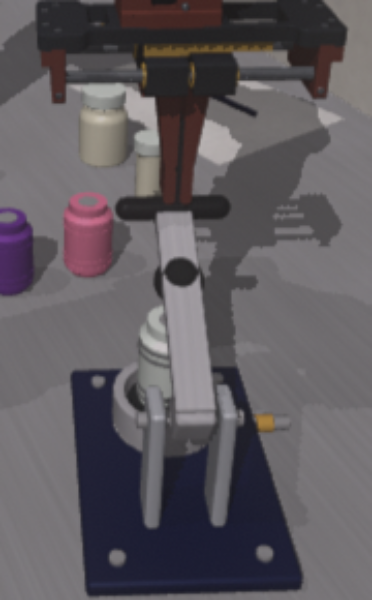

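View pics/n4.png

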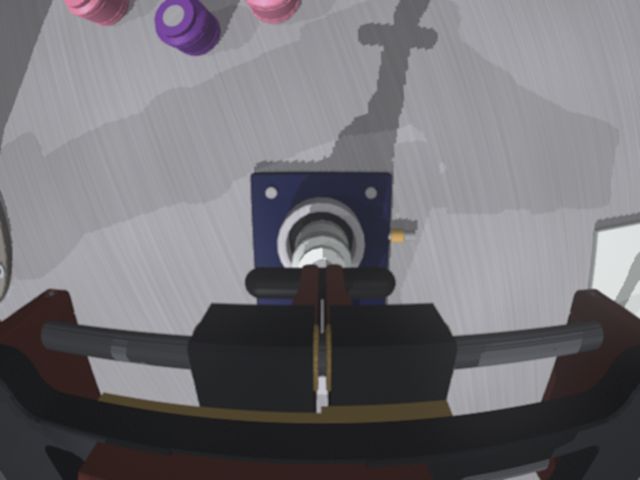

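Run:
```python
from h import *
c=np.array([.488,-.1667]);Y=np.array([.332,.943]);X=np.array([.943,-.332])
a,d=vision.camera('side');W=cloud('side',d);H=cv2.cvtColor(a,cv2.COLOR_BGR2GRAY)
q=W[...,:2]-c;x=q@X;y=q@Y
m=(abs(x)>.018)&(abs(x)<.036)&(W[...,2]>.13)&(W[...,2]<.25)&(y>-.1)&(y<.08)&(H<70)
w=W[m];print(m.sum(),y[m].min(),y[m].max(),w[:,2].min(),w[:,2].max())
for z in (.15,.16,.17,.18,.19,.2,.21,.22): 
    k=m&(abs(W[...,2]-z)<.004)
    if k.sum(): print(z,k.sum(),np.median(y[k]).round(4))
print(look_for('side','clamp_bar'))
```

```text
281 0.012307196780775282 0.02529117344813584 0.16911568790620723 0.18379260406510728
0.17 58 0.0157
0.18 188 0.0173
[{'rect': [382.6, 302.0, 55.2, 117.8], 'conf': 0.93}]
```

The bar is measured at y' ≈ 20 mm, z ≈ 176 mm, which gives a ≈ 0.52. The fingertips are on top of it. I'll continue down the arc.

```bash
python3 -m handwheel '[[[0.3,0.85,-1.2],[0,0,0]],[[0.5,1.4,-2.3],[0,0,0]],[[0.63,1.8,-3.3],[0,0,0]],[[0.75,2.1,-4.2],[0,0,0]],[[0.83,2.35,-4.9],[0,0,0]]]'
python3 - <<'E'
from h import *
s=arm.get_state();print(s['clock'],s['tool_pos'],s['ft_force'],s['finger_gap'])
c=np.array([.488,-.1667]);Y=np.array([.332,.943]);X=np.array([.943,-.332]);print((np.array(s['tool_pos'][:2])-c)@Y)
a,d=vision.camera('side');W=cloud('side',d);H=cv2.cvtColor(a,cv2.COLOR_BGR2GRAY)
q=W[...,:2]-c;x=q@X;y=q@Y
m=(abs(x)>.018)&(abs(x)<.036)&(W[...,2]>.09)&(W[...,2]<.25)&(y>.0)&(y<.08)&(H<70)
w=W[m];print(m.sum(),y[m].min(),y[m].max(),w[:,2].min(),w[:,2].max())
cv2.imwrite('pics/n5.png',cv2.resize(a[150:440,300:480],(372,600)))
E
```

```text
clock: 14.38
tool_pos: [0.5026, -0.1259, 0.133]
orientation: [[0.333, 0.943, -0.0], [0.943, -0.333, -0.0], [-0.0, -0.0, -1.0]]
ft_force: [0.9, 1.7, 3.3]
finger_gap: 0.0006
14.375 [ 0.50255028 -0.12590507  0.13302388] [0.93651551 1.7151013  3.25730763] 0.0005545491108964527
0.043300316085090475
677 0.009265041477563787 0.06832527952442319 0.12017656360089335 0.24999819333958367
```

View pics/n5.png

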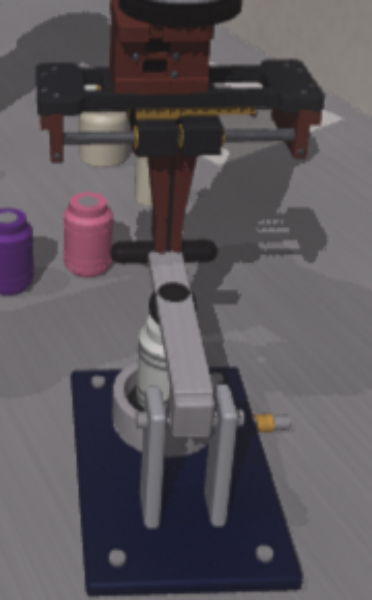

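```bash
python3 -m handwheel '[[[0.05,0.15,-0.4],[0,0,0]],[[0.1,0.25,-0.8],[0,0,0]],[[0.12,0.35,-1.1],[0,0,0]],[[0.15,0.42,-1.4],[0,0,0]],[[0.15,0.42,-1.6],[0,0,0]]]'
python3 - <<'E'
from h import *
s=arm.get_state();print(s['clock'],s['tool_pos'],s['ft_force'],s['finger_gap'])
E
```

```text
clock: 15.05
tool_pos: [0.5038, -0.1226, 0.119]
orientation: [[0.334, 0.943, -0.0], [0.943, -0.334, 0.001], [0.0, -0.001, -1.0]]
ft_force: [-11.7, 0.8, 33.2]
finger_gap: 0.0005
15.05 [ 0.50380223 -0.12255643  0.11897232] [-11.74416692   0.75386015  33.22894933] 0.000494565901499017
```

Force rose to 33 N at TCP z = 0.119, where the closed bar top should be (about 0.120), so it is on the stop. I'll lift off and check that it stays.

```bash
python3 -m handwheel '[[[0,0,0],[0,0,0]],[[0,0,0],[0,0,0]],[[0,0,0.5],[0,0,0]],[[0,0,3],[0,0,0]],[[0,0,7],[0,0,0]]]' && python3 -m handwheel '[[[0.3,2,6],[0,0,0]],[[0.8,7,9],[0,0,0]],[[0.8,12,9],[0,0,0]],[[0.8,17,9],[0,0,0]],[[0.8,22,9],[0,0,0]]]' && python3 -m handwheel '[[[0,3,0],[0,0,0]],[[0,3,0],[0,0,0]],[[0,3,0],[0,0,0]],[[0,3,0],[0,0,0]],[[0,3,0],[0,0,0]]]'
cat > chk.py <<'E'
from h import *
s=arm.get_state();print(s['clock'],s['tool_pos'],s['ft_force'])
c=np.array([.488,-.1667]);Y=np.array([.332,.943]);X=np.array([.943,-.332])
for cam in ('side','top'):
    a,d=vision.camera(cam);W=cloud(cam,d);H=cv2.cvtColor(a,cv2.COLOR_BGR2GRAY)
    q=W[...,:2]-c;x=q@X;y=q@Y
    m=(abs(x)>.015)&(abs(x)<.036)&(W[...,2]>.09)&(W[...,2]<.2)&(y>.03)&(y<.08)&(H<80)
    w=W[m];print(cam,'bar',m.sum(),y[m].min(),y[m].max(),w[:,2].min(),np.percentile(w[:,2],[50,95,100]).round(4))
    m=(abs(x)<.008)&(W[...,2]>.07)&(W[...,2]<.2)
    for y0 in np.arange(-.08,.05,.02):
        k=m&(abs(y-y0)<.003); print(round(y0,2), np.median(W[k][:,2]).round(4) if k.sum() else None)
    if cam=='side': cv2.imwrite('pics/f1.png',cv2.resize(a[220:440,300:480],(490,600)))
    else: cv2.imwrite('pics/f2.png',cv2.resize(a[180:330,390:590],(720,540)))
E
python3 chk.py
```

```text
clock: 15.68
tool_pos: [0.5032, -0.1213, 0.1873]
orientation: [[0.332, 0.943, -0.003], [0.943, -0.332, -0.0], [-0.001, -0.002, -1.0]]
ft_force: [0.8, 1.4, 0.2]
finger_gap: 0.0002
clock: 16.3
tool_pos: [0.5119, 0.1003, 0.2776]
orientation: [[0.332, 0.943, 0.0], [0.943, -0.332, 0.0], [0.001, 0.0, -1.0]]
ft_force: [0.4, -0.4, -0.1]
finger_gap: 0.0005
clock: 16.92
tool_pos: [0.5123, 0.1272, 0.2777]
orientation: [[0.334, 0.942, 0.0], [0.942, -0.334, 0.0], [0.0, 0.0, -1.0]]
ft_force: [0.6, 0.2, 0.7]
finger_gap: 0.0003
16.925 [0.51225446 0.12724636 0.27773925] [0.56643168 0.22106382 0.70197686]
side bar 302 0.040135013260398256 0.05250059291334765 0.10647564894024841 [0.1175 0.1219 0.1234]
-0.08 0.1182
-0.06 0.1185
-0.04 0.1186
-0.02 0.1179
0.0 0.1214
0.02 0.1187
0.04 0.1185
top bar 326 0.0420698505461183 0.05742701376875459 0.10831425894599056 [0.1183 0.1206 0.1216]
-0.08 0.1165
-0.06 0.1164
-0.04 0.117
-0.02 0.1165
0.0 0.1195
0.02 0.1165
0.04 0.1169
```

View pics/f1.png

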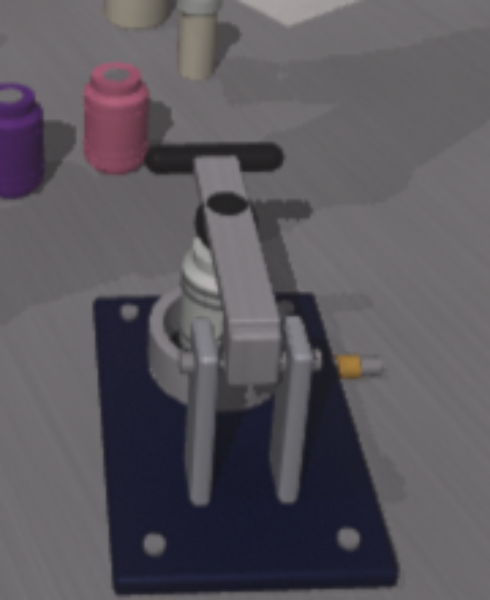

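View pics/f2.png

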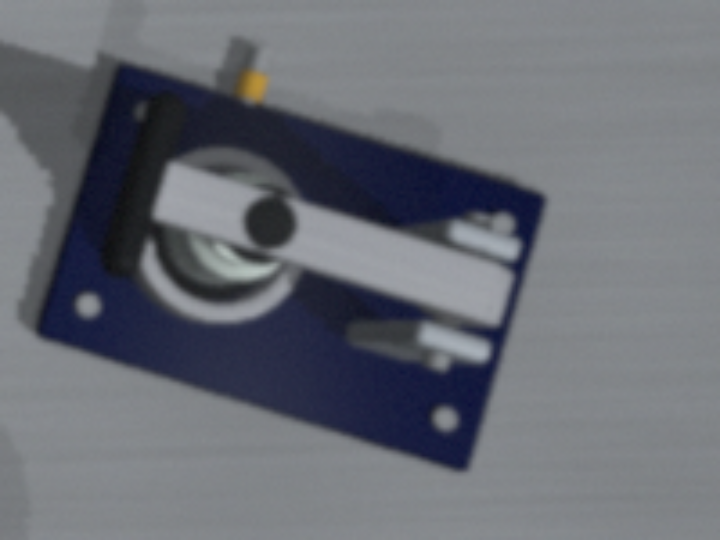

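Run:
```python
from h import *
from scipy.optimize import least_squares
c=np.array([.488,-.1667]);Y=np.array([.332,.943]);X=np.array([.943,-.332])
pts=[]
for cam in ('side','top'):
    a,d=vision.camera(cam);W=cloud(cam,d);q=W[...,:2]-c;x=q@X;y=q@Y;z=W[...,2]
    b=(np.hypot(x,y)<.028)&(z>.045)&(z<.098)&~((abs(x)<.0))
    m=b&(z<.078); print(cam,m.sum(), 'top z',np.percentile(z[b],[50,90,98]).round(4) if b.sum() else '')
    for lo,hi in ((.045,.056),(.056,.067),(.067,.078)):
        k=b&(z>lo)&(z<hi)
        if k.sum()>10:
            r=least_squares(lambda p:np.hypot(x[k]-p[0],y[k]-p[1])-.022,[0,0],loss='soft_l1',f_scale=.001); print(cam,lo,k.sum(),r.x.round(4),np.sqrt(np.mean(r.fun**2)).round(4))
```

```text
side 215 top z [0.0746 0.0896 0.091 ]
side 0.045 44 [0.0016 0.0015] 0.0006
side 0.056 79 [0.0021 0.001 ] 0.0008
side 0.067 92 [0.0019 0.0004] 0.0008
top 129 top z [0.0778 0.0878 0.0899]
top 0.045 28 [0.0012 0.0002] 0.0003
top 0.056 19 [0.0009 0.0001] 0.0003
top 0.067 82 [0.0014 0.0004] 0.0012
```

```bash
python3 -c "
from station import ticket
print(ticket.finish_job())"
```

```text
the job is handed in; nothing more can be done
None
```

I stood the white ribbed cartridge in the cradle, swung the clamp down onto it until it hit its stop, backed the arm well clear, and handed the job in at about 17 s. For the clamp, I pushed the bar from behind to a ≈ 1.0, then pressed from above; the press peaked at about 33 N.

The last checks were made with the robot clear and touching nothing:
- **Clamp:** The arm is level to within about 1 mm and the bar top is at about 0.121 m, against 0.120 m expected when closed. It stayed there.
- **Cartridge:** It stands upright, within about 2.5 mm of the cradle's centre. Its top is at about 0.090 m, against 0.089 m expected when fully home.
- **Disagreement:** The side and top cameras differ by about 1–2 mm, which is within their calibration. No check failed.

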